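Tip the grinding balls out of a ceramic mill jar onto a sieve

ROBOT

A 7-joint arm with a two-finger parallel gripper is mounted at the origin on the work surface. World frame = base frame: x ahead of the robot, y to its left, z up, the work surface at z = 0. Lengths are in m, angles in rad, forces in N, time in s.
With the tool pointing down it reaches from about 0.35 to 0.9 m from the base axis. Payload 8.1 kg.
Tool frame: the origin (TCP) lies between the finger pads; the fingertips stand 11 mm ahead of it and the grasp point (between the pads) lies 8 mm behind it; z points along the fingers, y is the line along which they close (so a half turn about z gives the same grasp; the last joint's range is limited). The gripper opens to 92 mm and grips with 3 to 60 N. Pads are 19 mm wide; open, the fingers measure 130 mm over their backs; the gripper's body (75 mm by 190 mm) begins 47 mm behind the grasp point.
Start: joints at [1.161, 0.434, 0.025, 1.573, -0.012, 1.134, -0.075], TCP at [0.189, -0.596, 0.238] pointing down, gripper open.
Joint ranges: [-2.62, 2.62], [-0.44, 2.09], [-1.27, 1.32], [0.08, 2.57], [-1.32, 4.46], [0.12, 2], [-2.74, 2.74]. Speed limits (rad/s): [2.22, 2.22, 3.01, 3.01, 3.14, 3.14, 3.14].

INTERFACE

Orientations are given as a rotation vector (axis times angle).
In Python, from cell import observe, get_image, camera_params, sign_off gives the robot as it stands.
- The arm moves only by the shell command python3 -m pendant 'ROWS' [FORCE]. ROWS is JSON, one flat list of numbers, 7 for each row, row after row: the shift along the tool's x, y, z in m, then the turn, a rotation vector about the tool's x, y, z in rad, then the finger opening in m, from 0 to 0.0918. In form: [dx, dy, dz, rx, ry, rz, jaw, dx, dy, dz, rx, ry, rz, jaw, ...]. A call has 1 to 10 rows; each row shifts and turns the commanded pose from where the row before left it, along the tool's axes as they then stand; what a row does not reach is not made up. A row lasts 1/8 s, in which the tool goes at most 62.5 mm and 10.7 degrees, less where a joint would pass 70% of its speed; a pose out of reach is approached as far as the arm can. A call is refused whole if a number of a shift passes 0.0625 or a number of a turn 0.188, either way. A call with a gripper value outside its range is refused whole. The fingers move at their own pace and stop on an object; FORCE is the grip in N (left out, the last holds). Time passes only in rows, so rows that do not move let the fingers close. It gives the time, the measured TCP pose, the force, the opening and the grip force at its end, in the units of the state.
- observe(): the state, without advancing time (a new reading comes with each control period).
- get_image(name): name is "scene" or "top"; returns the picture (384x512x3 uint8, red, green, blue); there is no depth.
- camera_params(name): a dict with "intrinsics" (3x3 intrinsics, pixels), "dist" ([k1, k2, p1, p2, k3] as OpenCV has them; the pictures are not rectified), "eye" and "rotation" of the camera in the world. Camera axes: x right, y down, z forward; pixel columns grow to the right and rows downward; lengths in m; the calibration is good to about 2 mm. A picture is of the moment at which its call begins. camera_params takes no time and is no camera call.
- sign_off(): hands the job in; it is judged then, once.
The state is a dict: "clock": time; "joints": joint angles; "dq": joint speeds; "joint_efforts": joint torques, N m; "position": TCP position; "ee_rot": TCP orientation; "force": force on the tool from outside, world axes, zero at the start; "ft_torque": the same for the moment, N m; "width": opening from 0.0 (shut) to 1.0 (fully open); "gripper_force": force on a finger pad.
Only numpy, scipy, OpenCV 4.12 (cv2) and the standard library are available. Lean on these libraries where they do the work, as an engineer would, in place of code of your own. Each camera call takes 0.05 s, during which the arm holds its last target. There are 200 camera calls.

TASK

Empty the larger white grinding jar, the one on the black rubber mat: take off its lid and lay the lid flat on the bench, grip side up, clear of the jar. Carry the jar to the sieve and, with its mouth low over the mesh, tip it onto its side, to about 95 degrees from upright and never anywhere near upside down, and hold it there for a second or two so that all three grinding balls roll out and stay on the mesh. Then turn it back upright and set it down gently near the middle of its mat; the ceramic chips if it is knocked down hard, no ball may fall on the bench, and the sieve and everything else on the bench stay where they are.

Things in the scene. Friction and masses are not known exactly. Their poses are not given: they have to be found in the camera images.
- jar: The larger of two white ceramic grinding jars: thick-walled cup, outside straight, 68 mm in diameter, 60 mm high, no handle, about 0.43 kg (varies by 15%). Origin: centre of its underside; z along its axis up to the mouth. It stands on the mat, the lid on it and three balls on its floor, which is 14 mm above the underside. Its yaw has no meaning: it is round.
- jar_mouth (a point): Centre of the jar's mouth, on its axis, 60 mm above its underside. The round bore is 46 mm wide at the floor and widens evenly to 60 mm at the mouth, so its wall flares by 8.7 degrees: with the jar tipped 81 degrees the lower wall is level, and the balls roll out by themselves from about 85 degrees on.
- lid: White ceramic lid lying loosely on the jar, 0.12 kg, lifts straight off: flange 68 mm in diameter, 7 mm thick; below it a black rubber spigot, 52 mm in diameter, 4 mm deep, with play in the mouth; on top a round grip, 21 mm in diameter, 18 mm high. Origin: centre of the spigot's underside, on which it lies when put on the bench; z up, top of the grip at 29 mm.
- lid_grip (a point): Half-way up the lid's round grip, on its axis, 20 mm above the lid's origin, 9 mm below the top of the grip.
- mat: Black rubber mat fixed to the bench, 140 x 140 mm, 4 mm thick. Origin: centre of its underside; its top is at z = 4 mm. Mat and sieve lie one to the left and one to the right of the robot, either way round.
- sieve: Steel test sieve, 150 mm in diameter (153 mm over its rim), nested in its receiving pan; loose, 0.75 kg. Origin: centre of the pan's underside on the bench, z up. The mesh is 40 mm above the origin, the top of the rim 70 mm, inside diameter above the mesh 146 mm.
- ball0_center (a point): Centre of a loose white ceramic grinding ball, 20 mm in diameter, 16 g; at first inside the jar, on its floor. Lying on the mesh its centre is 50 mm above the bench.
- ball1_center (a point): Centre of a loose white ceramic grinding ball, 20 mm in diameter, 16 g; at first inside the jar, on its floor. Lying on the mesh its centre is 50 mm above the bench.
- ball2_center (a point): Centre of a loose white ceramic grinding ball, 20 mm in diameter, 16 g; at first inside the jar, on its floor. Lying on the mesh its centre is 50 mm above the bench.
- small_jar: Bystander: the smaller white grinding jar, closed, 46 mm in diameter, 60 mm high with its lid's grip. Origin: centre of its underside. Leave it.
- amber_bottle: Bystander: brown glass bottle with black cap, 54 mm in diameter, 105 mm high. Origin: centre of its underside.
- screw_cap: Bystander: black screw cap, 43 mm in diameter, 18 mm high. Origin: centre of its underside. It lies between mat and sieve, towards their far side; between mat and sieve on the robot's side of it the bench is bare.
- vial_rack: Bystander: white rack of blue-capped vials, 66 (x) x 126 (y) x 40 mm high. Origin: centre of its underside.
- marker: Bystander: marker pen lying along its x axis, 133 mm long, 12 mm thick. Origin: its middle, on the bench.
- pipette: Bystander: white hand pipette lying along its x axis, 270 mm long, 28 mm high. Origin: near its middle, on the bench.
- brush: Bystander: flat sieve brush lying along its x axis, 190 mm long, 42 mm wide, 20 mm high. Origin: its middle, on the bench.
Things that resemble listed ones, but are neither listed nor needed, are in the scene too. What is shaped like the lid but red or yellow is not meant.

How it is judged:
On the way, in this order (a step that is already met when the one before it is completed fails the run):
1. The lid lies flat on the bench (or the mat), grip side up, clear of the jar (axes more than 65 mm apart), before the jar is tipped (height (world z) of lid below 0.01 m and angle between lid's own z axis and vertical below 0.15 rad and horizontal distance between lid and jar above 0.065 m), for 0.2 s.
2. The jar is tipped between 85 and 110 degrees with the centre of its mouth over the sieve (within 75 mm of its axis) and less than 160 mm above the bench, and held so for 0.8 s (angle between jar's own z axis and vertical between 1.484 and 1.92 rad and horizontal distance between jar_mouth and sieve below 0.075 m and height (world z) of jar_mouth below 0.16 m), for 0.8 s.
At the end, for the whole second after the job is handed in: All three balls lie still on the sieve's mesh; the jar stands still and upright on its mat, its axis within 45 mm of the mat's centre; the lid lies flat, grip side up, on the bench or the mat with its axis more than 65 mm from the jar's; the sieve stands flat within 25 mm of where it was (all of step 1 and horizontal distance between each of ball0_center, ball1_center, ball2_center and sieve below 0.072 m and height (world z) of ball0_center between 0.042 and 0.062 m and linear speed of each of ball0, ball1, ball2 below 0.08 m/s and height (world z) of ball1_center between 0.042 and 0.062 m and height (world z) of ball2_center between 0.042 and 0.062 m and angle between jar's own z axis and vertical below 0.06 rad and height (world z) of jar below 0.008 m and horizontal distance between jar and mat below 0.045 m and linear speed of each of jar, lid below 0.03 m/s and distance of sieve from where it was at the start of the episode below 0.025 m and angle between sieve's own z axis and vertical below 0.05 rad); the robot touches nothing.
It fails at once if the jar is turned towards upside down (more than 125 degrees from upright) (angle between jar's own z axis and vertical above 2.18 rad).
It fails at once if once its lid is off, the jar is pressed or knocked on the bench or mat with more than 40 N, or is let fall (moves faster than 0.25 m/s with no finger on it) (horizontal distance between lid and jar above 0.065 m and (contact force between jar and mat above 40 N or contact force between jar and table above 40 N or (linear speed of jar above 0.25 m/s and contact force between the fingers and jar below 0.3 N))).
It fails at once if a ball falls on the bench (height (world z) of any of ball0_center, ball1_center, ball2_center below 0.018 m).
It fails at once if the sieve is pushed more than 25 mm or tipped (distance of sieve from where it was at the start of the episode above 0.025 m or angle between sieve's own z axis and vertical above 0.2 rad).
It fails at once if a bystander is moved more than 25 mm, or the bottle or the small jar is tipped over (distance of any of small_jar, amber_bottle, screw_cap, vial_rack, marker, pipette, brush from where it was at the start of the episode above 0.025 m or angle between any of amber_bottle, small_jar's own z axis and vertical above 0.4 rad).
It also fails if it takes over 72 s, if anything falls off the work surface, if the arm or the gripper's body presses on something with over 40 N, if the wrist force passes 120 N, or if a joint passes its speed limit or range.

## Working session

There is one attempt and no reset: what is moved stays moved. The work goes in short steps, Python scripts to look and compute and a shell command to move; the robot and the scene stay as the last step left them, time stands still between calls to the robot, and variables do not carry over. Pictures are saved under pics/ and viewed, at most 10 in all, crops included, and the job is handed in when it is done.

```bash
mkdir -p pics
python3 - <<'E'
from cell import *
import cv2
for n in("scene","top"):
    cv2.imwrite(f"pics/{n}0.png",get_image(n)[:,:,::-1]); p=camera_params(n); print(n,p)
print(observe())
E
```

```text
scene {'intrinsics': array([[467.55383437,   0.        , 255.00576574],
       [  0.        , 467.55383437, 189.69500784],
       [  0.        ,   0.        ,   1.        ]]), 'dist': array([-0.00096889,  0.        ,  0.        ,  0.        ,  0.        ]), 'eye': array([ 1.3406108 , -0.23861264,  0.86346103]), 'rotation': array([-1.93099363, -1.44276416,  0.60911055])}
top {'intrinsics': array([[467.69791162,   0.        , 259.37093857],
       [  0.        , 467.69791162, 185.51964183],
       [  0.        ,   0.        ,   1.        ]]), 'dist': array([-0.1960323,  0.       ,  0.       ,  0.       ,  0.       ]), 'eye': array([ 0.33529087, -0.0106269 ,  1.51105917]), 'rotation': array([-2.15755412,  2.11602451, -0.18009537])}
{'clock': 0.1, 'joints': array([ 1.16140082,  0.43516836,  0.02497153,  1.57399659, -0.01159408,
        1.13400563, -0.07511909]), 'dq': array([ 0.00035532, -0.00280502,  0.0012175 , -0.00119185, -0.00044752,
       -0.0005735 , -0.00110955]), 'joint_efforts': array([ 3.51181901e-03, -6.69127607e+01,  9.88490582e-01, -3.15145898e+01,
       -6.04175753e-02,  3.72895680e-02,  4.48328001e-05]), 'position': array([ 0.18856997, -0.59541072,  0.23701775]), 'ee_rot': array([-3.10335002e+00, -4.79682848e-01,  5.51878603e-04]), 'force': array([ 0.25613759, -0.37242235,  0.28227209]), 'ft_torque': array([ 0.02484779,  0.02452591, -0.03466073]), 'gripper_force': 0.0, 'width': 0.997472404930897}
```

View pics/scene0.png

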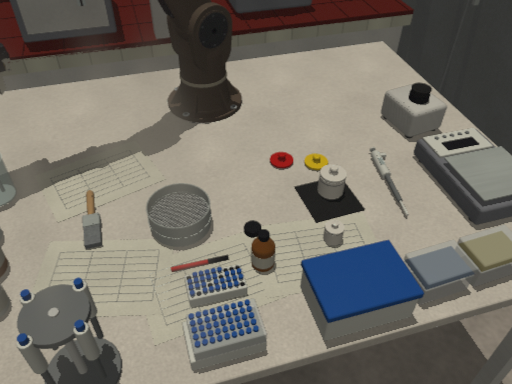

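View pics/top0.png

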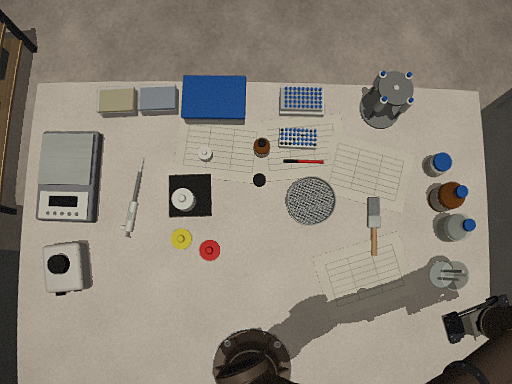

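The jar I want is on the black mat: scene (332,182), top (184,199). Things that could be mistaken for it:
- the small jar at scene (334,232), top (205,152), which is off the mat
- the red lid at top (209,250)
- the yellow lid at top (181,238)

The sieve is at top (310,200) and the screw cap at (259,180). Next is a close crop with sub-pixel centres.

```bash
cat > h.py <<'E'
import numpy as np, cv2
from cell import *
from scipy.spatial.transform import Rotation as R
def cam(n):
    p=camera_params(n); return p, R.from_rotvec(p["rotation"]).as_matrix()
def w(n,uv,z):
    p,M=cam(n); q=cv2.undistortPoints(np.array([[uv]],float),p["intrinsics"],p["dist"])[0,0]
    d=M@np.array([q[0],q[1],1]); e=p["eye"]; return e+d*(z-e[2])/d[2]
def px(n,X):
    p,M=cam(n); r=M.T
    return cv2.projectPoints(np.atleast_2d(np.array(X,float)),cv2.Rodrigues(r)[0],-r@p["eye"],p["intrinsics"],p["dist"])[0][:,0]
def circ(X,r,n=60):
    t=np.linspace(0,2*np.pi,n); return np.c_[X[0]+r*np.cos(t),X[1]+r*np.sin(t),0*t+X[2]]
E
python3 - <<'E'
from h import *
t=cv2.imread("pics/top0.png"); s=cv2.imread("pics/scene0.png")
for nm,uv,z in [("lidtop",(184,199),.082),("sieve",(310,200),.07),("red",(209,250),.025),("yel",(181,238),.025),("cap",(259,180),.018),("small",(205,152),.06),("bottle",(262,147),.105)]: print(nm,w("top",uv,z).round(3))
# mat: dark contour
g=cv2.cvtColor(t,cv2.COLOR_BGR2GRAY)
m=(g[165:225,160:220]<45).astype(np.uint8); c=max(cv2.findContours(m,0,2)[0],key=cv2.contourArea)
r=cv2.minAreaRect(c); print(r); cc=np.array(r[0])+[160,165]; print("mat",cc,w("top",cc,.004)); print([w("top",b+[160,165],.004)[:2].round(3) for b in cv2.boxPoints(r)])
k=5
a=cv2.resize(t[165:235,150:230],None,fx=k,fy=k,interpolation=2)
b=cv2.resize(s[150:220,290:370],None,fx=k,fy=k,interpolation=2)
d=cv2.resize(t[170:230,275:345],None,fx=5,fy=5,interpolation=2); d=cv2.copyMakeBorder(d,0,50,0,50,0)
e=cv2.resize(s[180:250,140:220],None,fx=k,fy=k,interpolation=2); d=cv2.resize(d,(400,350))
d=np.zeros((350,400,3),np.uint8); d[:300,:350]=cv2.resize(t[170:230,275:345],None,fx=5,fy=5,interpolation=2)
im=np.vstack([np.hstack([a,b]),np.hstack([d,e])]); 
for i in range(0,800,50): cv2.putText(im,"",(0,0),0,1,0)
cv2.imwrite("pics/crop1.png",cv2.resize(im,(686,600)))
E
```

```text
lidtop [0.526 0.22  0.082]
sieve [ 0.533 -0.172  0.07 ]
red [0.373 0.142 0.025]
yel [0.408 0.233 0.025]
cap [ 0.602 -0.012  0.018]
small [0.682 0.163 0.06 ]
bottle [ 0.69  -0.019  0.105]
((29.637630462646484, 29.954509735107422), (41.261863708496094, 42.317012786865234), 88.40885925292969)
mat [189.63763046 194.95450974] [0.55034173 0.21406471 0.004     ]
[array([0.616, 0.289]), array([0.622, 0.149]), array([0.486, 0.141]), array([0.479, 0.279])]
```

View pics/crop1.png

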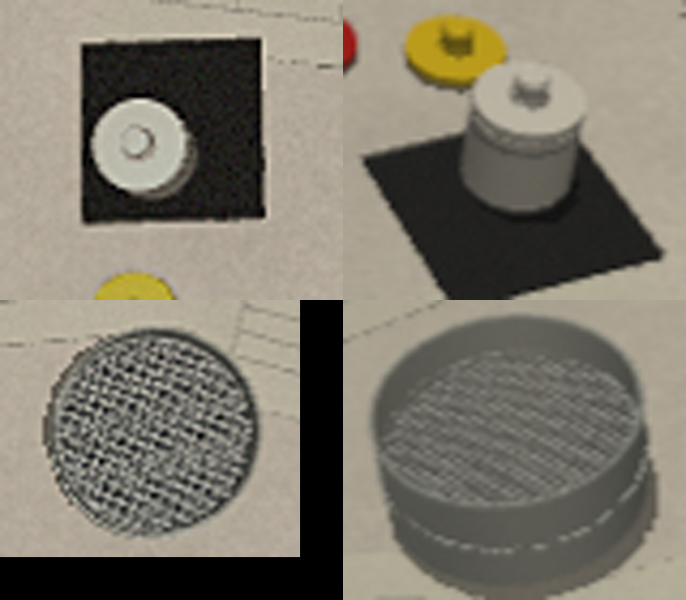

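The crop shows a straight white jar with a white lid on the mat, off-centre and with its round grip at top (181.7,198). The yellow and red lids lie apart from it, so the choice stands. Next I fit the circles and plan the approach.

```bash
cat >> h.py <<'E'
def RM(yd,zd):  # rotation from tool y and z directions
    yd=np.array(yd,float);zd=np.array(zd,float); yd/=np.linalg.norm(yd); zd/=np.linalg.norm(zd)
    return np.c_[np.cross(yd,zd),yd,zd]
def plan(P,Rt,n,start=None):
    o=observe(); p0=np.array(o["position"]) if start is None else start[0]
    R0=R.from_rotvec(o["ee_rot"]).as_matrix() if start is None else start[1]
    rv=R.from_matrix(R0.T@Rt).as_rotvec(); st=(np.array(P)-p0)/n
    for i in range(n):
        M=R0@R.from_rotvec(rv*i/n).as_matrix()
        print(*(M.T@st).round(4),*(rv/n).round(4),sep=",")
E
python3 - <<'E'
from h import *
from scipy.optimize import least_squares
t=cv2.imread("pics/top0.png"); s=cv2.imread("pics/scene0.png")
def contour(m,box):
    x,y,X,Y=box; k=(m[y:Y,x:X]).astype(np.uint8); c=max(cv2.findContours(k,0,1)[0],key=cv2.contourArea)[:,0]+[x,y]; return c
g=cv2.cvtColor(t,cv2.COLOR_BGR2GRAY)
c=contour(g>110,(170,186,197,212)); print("lid px",cv2.minEnclosingCircle(c))
W=np.array([w("top",p,.071)[:2] for p in c]); f=least_squares(lambda q:np.hypot(*(W-q[:2]).T)-q[2],[.52,.22,.03],loss="soft_l1",f_scale=.002).x; print("lid top",f)
print("grip from top", w("top",(181.7,197.9),.089))
print("grip scene", w("scene",(290+(530-343)/4.2875,150+78/4.2875),.089), "jar base scene pred", px("scene",[[*f[:2],.089],[*f[:2],.071]]))
# sieve: rim ellipses
print("sieve",w("top",(310.0,200.9),.07))
u=[(373,405),(643,420)]  # scene left/right rim extremes
print([w("scene",(140+(a-343)/4.2875,180+(b-300)/4.2875),.07) for a,b in u])
plan([f[0],f[1],.17],RM([1,0,0],[0,0,-1]),18)
E
```

```text
lid px ((182.12791442871094, 198.2965087890625), 11.203272819519043)
lid top [0.52951213 0.22725346 0.03331509]
grip from top [0.52852128 0.2256877  0.089     ]
grip scene [0.53401892 0.2240937  0.089     ] jar base scene pred [[334.03791751 166.86703427]
 [333.14410102 172.17195554]]
sieve [ 0.52968326 -0.17172434  0.07      ]
[array([ 0.51424406, -0.24831161,  0.07      ]), array([ 0.56721447, -0.10670857,  0.07      ])]
0.0319,-0.0378,0.0038,-0.0001,-0.0,-0.0702
0.0344,-0.0355,0.0038,-0.0001,-0.0,-0.0702
0.0368,-0.033,0.0038,-0.0001,-0.0,-0.0702
0.0391,-0.0303,0.0038,-0.0001,-0.0,-0.0702
0.0411,-0.0275,0.0038,-0.0001,-0.0,-0.0702
0.0429,-0.0246,0.0038,-0.0001,-0.0,-0.0702
0.0446,-0.0215,0.0037,-0.0001,-0.0,-0.0702
0.046,-0.0183,0.0037,-0.0001,-0.0,-0.0702
0.0471,-0.0151,0.0037,-0.0001,-0.0,-0.0702
0.0481,-0.0117,0.0037,-0.0001,-0.0,-0.0702
0.0488,-0.0083,0.0037,-0.0001,-0.0,-0.0702
0.0492,-0.0049,0.0037,-0.0001,-0.0,-0.0702
0.0495,-0.0014,0.0037,-0.0001,-0.0,-0.0702
0.0494,0.0021,0.0037,-0.0001,-0.0,-0.0702
0.0492,0.0055,0.0037,-0.0001,-0.0,-0.0702
0.0487,0.009,0.0037,-0.0001,-0.0,-0.0702
0.0479,0.0124,0.0037,-0.0001,-0.0,-0.0702
0.0469,0.0157,0.0037,-0.0001,-0.0,-0.0702
```

```bash
python3 -m pendant '[0.032,-0.038,0.004,0,0,-0.07,0.06, 0.034,-0.036,0.004,0,0,-0.07,0.06, 0.037,-0.033,0.004,0,0,-0.07,0.06, 0.039,-0.03,0.004,0,0,-0.07,0.06, 0.041,-0.028,0.004,0,0,-0.07,0.06, 0.043,-0.025,0.004,0,0,-0.07,0.06, 0.045,-0.021,0.004,0,0,-0.07,0.06, 0.046,-0.018,0.004,0,0,-0.07,0.06, 0.047,-0.015,0.004,0,0,-0.07,0.06, 0.048,-0.012,0.004,0,0,-0.07,0.06]' && python3 -m pendant '[0.049,-0.008,0.004,0,0,-0.07,0.06, 0.049,-0.005,0.004,0,0,-0.07,0.06, 0.05,-0.001,0.004,0,0,-0.07,0.06, 0.049,0.002,0.004,0,0,-0.07,0.06, 0.049,0.006,0.004,0,0,-0.07,0.06, 0.049,0.009,0.004,0,0,-0.07,0.06, 0.048,0.012,0.004,0,0,-0.07,0.06, 0.047,0.016,0.004,0,0,-0.07,0.06, 0,0,0,0,0,0,0.06]'
python3 - <<'E'
from h import *
plan([.530,.226,.12],RM([1,0,0],[0,0,-1]),1); print(observe()["joints"])
cv2.imwrite("pics/s1.png",np.hstack([cv2.resize(get_image(n)[y:y+90,x:x+90,::-1],(400,400),interpolation=2) for n,x,y in(("scene",285,110),("top",140,155))]))
E
```

```text
clock: 1.35
position: [0.3787, -0.137, 0.1976]
ee_rot: [2.75, 1.518, -0.0]
force: [0.9, -0.6, -0.6]
width: 0.654
gripper_force: 0.0
clock: 2.48
position: [0.532, 0.2311, 0.165]
ee_rot: [-2.218, -2.221, -0.002]
force: [0.4, -0.9, -0.2]
width: 0.653
gripper_force: 0.0
-0.0052,-0.002,0.045,-0.0011,-0.0026,0.0013
[-0.07357146  0.50792333 -0.60730293  1.73706644  0.33251676  1.00100335
 -0.80196503]
```

View pics/s1.png

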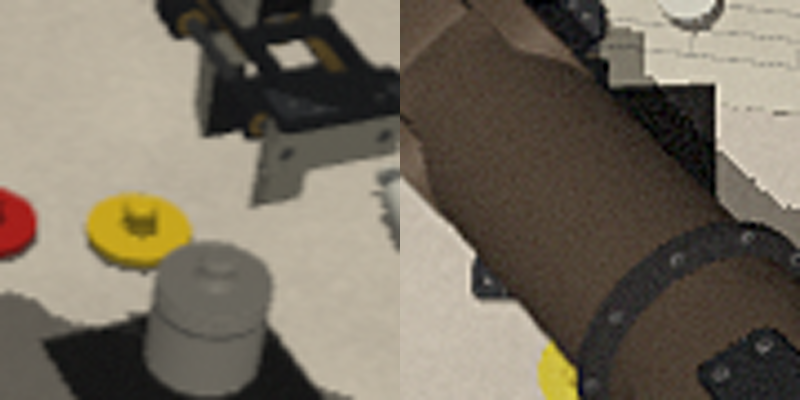

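The scene crop shows the fingers hanging over the lid, with the near fingertip at about scene (315,155). I'm lowering with a 5 mm correction.

```bash
python3 -m pendant '[-0.005,-0.002,0.02,0,0,0,0.05, 0,0,0.025,0,0,0,0.05, 0,0,0.02,0,0,0,0.05, 0,0,0.01,0,0,0,0.05,0,0,0.005,0,0,0,0.05,0,0,0,0,0,0,0.05]'
python3 - <<'E'
from h import *
print(observe()["position"].round(4),observe()["force"]);plan([.530,.226,.0845],RM([1,0,0],[0,0,-1]),1)
cv2.imwrite("pics/s2.png",cv2.resize(get_image("scene")[130:220,280:370,::-1],(500,500),interpolation=2))
E
```

```text
clock: 3.32
position: [0.5303, 0.2215, 0.086]
ee_rot: [2.226, 2.216, 0.0]
force: [0.2, -0.7, 0.2]
width: 0.545
gripper_force: 0.0
[0.5303 0.2215 0.086 ] [ 0.18315703 -0.74076604  0.2435346 ]
0.0045,-0.0003,0.0015,0.0002,0.0001,-0.0045
```

View pics/s2.png

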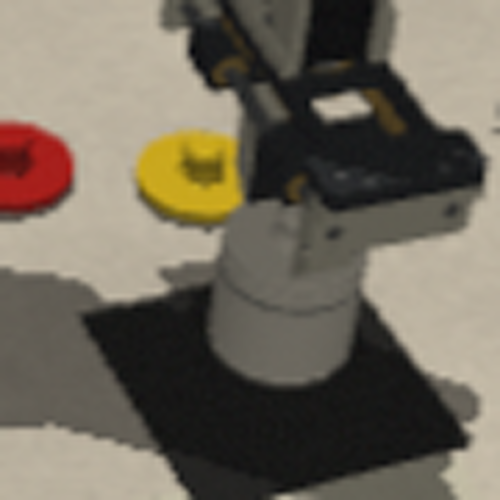

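The near fingertip is in front of the grip, at about scene (335,179), just above the flange. I'm correcting 4 mm and closing.

```bash
python3 -m pendant '[0.004,0,0.001,0,0,0,0.05, 0,0,0,0,0,0,0.05, 0,0,0,0,0,0,0.01, 0,0,0,0,0,0,0.01, 0,0,0,0,0,0,0.01, 0,0,0,0,0,0,0.01]' 25 && python3 -m pendant '[0,0,-0.005,0,0,0,0.01, 0,0,-0.015,0,0,0,0.01, 0,0,-0.02,0,0,0,0.01]'
python3 - <<'E'
from h import *
print(observe()["position"],observe()["force"]); plan([.46,.035,.10],RM([1,0,0],[0,0,-1]),5)
E
```

```text
clock: 4.12
position: [0.5302, 0.2257, 0.0847]
ee_rot: [2.226, 2.217, -0.0]
force: [0.1, -0.8, 0.8]
width: 0.221
gripper_force: 25.0
clock: 4.5
position: [0.53, 0.2258, 0.1257]
ee_rot: [-2.226, -2.217, 0.001]
force: [0.2, 0.5, 0.4]
width: 0.215
gripper_force: 25.0
[0.53003768 0.22584066 0.12571821] [0.24385754 0.50734962 0.37828581]
-0.0382,-0.0139,0.0052,-0.0001,0.0,-0.0008
-0.0382,-0.0139,0.0052,-0.0001,0.0,-0.0008
-0.0382,-0.0139,0.0051,-0.0001,0.0,-0.0008
-0.0382,-0.0139,0.0051,-0.0001,0.0,-0.0008
-0.0382,-0.014,0.0051,-0.0001,0.0,-0.0008
```

```bash
python3 -m pendant '[-0.02,-0.007,0,0,0,0,0.01, -0.04,-0.014,0,0,0,0,0.01, -0.045,-0.017,0,0,0,0,0.01, -0.045,-0.017,0.005,0,0,0,0.01, -0.03,-0.01,0.015,0,0,0,0.01, -0.01,-0.005,0.02,0,0,0,0.01, 0,0,0.02,0,0,0,0.01, 0,0,0.02,0,0,0,0.01, 0,0,0.01,0,0,0,0.01, 0,0,0,0,0,0,0.01]'
python3 - <<'E'
from h import *
o=observe();print(o["position"],o["force"],px("scene",[o["position"]]))
im=get_image("scene"); cv2.imwrite("pics/s3.png",cv2.resize(im[130:250,210:370,::-1],(800,600),interpolation=2))
E
```

```text
clock: 5.75
position: [0.4586, 0.0355, 0.0344]
ee_rot: [-2.226, -2.216, 0.002]
force: [0.4, 0.3, 0.1]
width: 0.219
gripper_force: 25.0
[0.45861393 0.03552693 0.0343516 ] [0.39931712 0.30517176 0.13617548] [[254.05277043 178.74935502]]
```

View pics/s3.png

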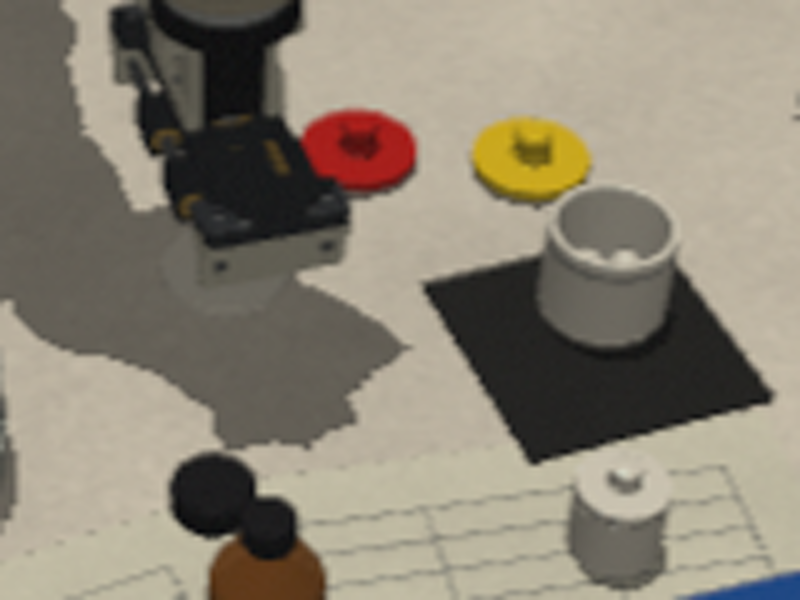

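The lid is in the grip at about scene (255,184). The jar is open, its mouth is at scene (332.6,176) and the balls are inside. I'm setting the lid down.

```bash
python3 -m pendant '[0,0,0.006,0,0,0,0.01, 0,0,0.003,0,0,0,0.01, 0,0,0.001,0,0,0,0.01, 0,0,0,0,0,0,0.01, 0,0,0,0,0,0,0.045, 0,0,0,0,0,0,0.045, 0,0,-0.005,0,0,0,0.045, 0,0,-0.02,0,0,0,0.05]'
python3 - <<'E'
from h import *
print("jar",w("scene",(332.6,176.4),.064))
o=observe(); p=o["position"];print(p,o["force"])
a=np.radians(45); z=np.array([0,-np.sin(a),-np.cos(a)]); g=np.array([.530,.226,.04])
plan(g+z*(.008-.11),RM([1,0,0],z),7)
E
```

```text
clock: 6.8
position: [0.4587, 0.0361, 0.0496]
ee_rot: [-2.225, -2.216, 0.002]
force: [-0.3, -0.3, -0.4]
width: 0.532
gripper_force: 0.0
jar [0.5372841  0.22327744 0.064     ]
[0.45873468 0.0360823  0.04962304] [-0.26698285 -0.29703549 -0.42661534]
0.0375,0.01,-0.009,-0.0005,-0.1122,-0.0004
0.0362,0.01,-0.0131,-0.0005,-0.1122,-0.0004
0.0345,0.0101,-0.0171,-0.0005,-0.1122,-0.0004
0.0324,0.0101,-0.0208,-0.0005,-0.1122,-0.0004
0.0299,0.0101,-0.0243,-0.0005,-0.1122,-0.0004
0.027,0.0101,-0.0275,-0.0005,-0.1122,-0.0004
0.0237,0.0102,-0.0303,-0.0005,-0.1122,-0.0004
```

```bash
python3 -m pendant '[0,0,-0.04,0,0,0,0.06, 0,0,-0.055,0,0,0,0.07, 0,0,-0.055,0,0,0,0.0918, 0,0,0,0,0,0,0.0918]'
python3 - <<'E'
from h import *
o=observe(); p=o["position"];print(p,o["joints"].round(2))
a=np.radians(45); z=np.array([0,-np.sin(a),-np.cos(a)]); g=np.array([.531,.226,.04])
plan(g+z*(.008-.15),RM([1,0,0],z),9)
im=get_image("scene")[130:220,205:365,::-1]; cv2.imwrite("pics/s4.png",cv2.resize(im,(800,450),interpolation=2))
E
```

```text
clock: 7.3
position: [0.4617, 0.0368, 0.2039]
ee_rot: [2.222, 2.213, 0.009]
force: [0.4, 0.6, -1.4]
width: 0.931
gripper_force: 0.0
[0.46174611 0.03682569 0.20394112] [ 0.37  0.28 -0.68  1.96  0.22  0.96 -0.42]
0.0322,0.0075,0.0071,0.0006,-0.0873,-0.0008
0.0327,0.0075,0.0043,0.0006,-0.0873,-0.0008
0.0329,0.0076,0.0014,0.0006,-0.0873,-0.0008
0.0329,0.0076,-0.0015,0.0006,-0.0873,-0.0008
0.0327,0.0076,-0.0043,0.0006,-0.0873,-0.0008
0.0322,0.0076,-0.0072,0.0006,-0.0873,-0.0008
0.0314,0.0077,-0.01,0.0006,-0.0873,-0.0008
0.0304,0.0077,-0.0127,0.0006,-0.0873,-0.0008
0.0292,0.0077,-0.0153,0.0006,-0.0873,-0.0008
```

View pics/s4.png

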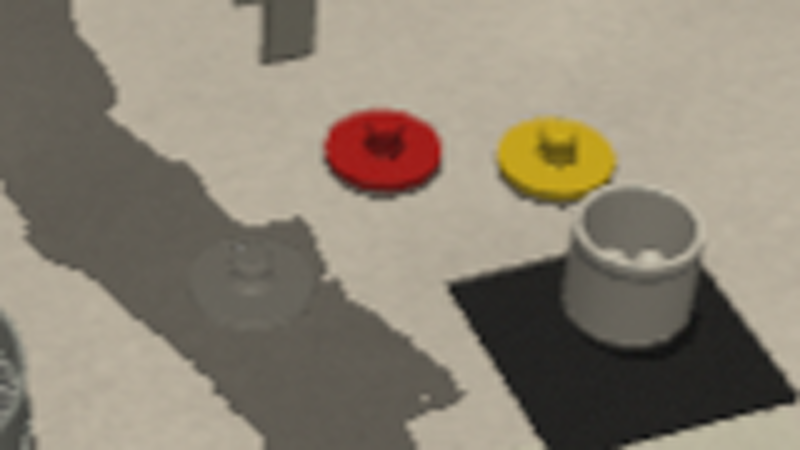

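The lid lies flat, grip up, at scene (255,186), and the open jar is still in place at (332,176). I'm leaning the hand out to the left side of the jar.

```bash
python3 -m pendant '[0.032,0.008,0.007,0,-0.087,0,0.0918, 0.033,0.008,0.004,0,-0.087,0,0.0918, 0.033,0.008,0.001,0,-0.087,0,0.0918, 0.033,0.008,-0.002,0,-0.087,0,0.0918, 0.033,0.008,-0.004,0,-0.087,0,0.0918, 0.032,0.008,-0.007,0,-0.087,0,0.0918, 0.031,0.008,-0.01,0,-0.087,0,0.0918, 0.03,0.008,-0.013,0,-0.087,0,0.0918, 0.029,0.007,-0.015,0,-0.087,0,0.0918, 0,0,0,0,0,0,0.0918]' && python3 -m pendant '[0,0,0,0,0,0,0.0918]'
python3 - <<'E'
from h import *
o=observe(); p=o["position"];print(p,o["joints"].round(2))
a=np.radians(45); z=np.array([0,-np.sin(a),-np.cos(a)]); g=np.array([.532,.225,.04])
plan(g+z*(.008-.07),RM([1,0,0],z),2)
E
```

```text
clock: 8.6
position: [0.5289, 0.3281, 0.1324]
ee_rot: [1.757, 1.764, -0.736]
force: [-0.2, -0.3, -0.5]
width: 0.999
gripper_force: 0.0
clock: 8.72
position: [0.5313, 0.3246, 0.1363]
ee_rot: [1.764, 1.758, -0.731]
force: [0.6, -0.7, -0.2]
width: 1.002
gripper_force: 0.0
[0.53129951 0.32464117 0.13634527] [-0.67  0.92 -0.43  1.26  0.69  1.78 -1.21]
-0.0012,0.0005,0.0383,-0.0016,-0.0003,-0.0008
-0.0012,0.0004,0.0383,-0.0016,-0.0003,-0.0008
```

```bash
python3 -m pendant '[-0.001,0.001,0.035,0,0,0,0.0918, -0.001,0,0.035,0,0,0,0.0918, 0,0,0.02,0,0,0,0.0918, 0,0,0.02,0,0,0,0.0918, 0,0,0.01,0,0,0,0.0918, 0,0,0,0,0,0,0.0918]'
python3 - <<'E'
from h import *
o=observe(); p=o["position"];print(p,o["joints"].round(2))
a=np.radians(45); z=np.array([0,-np.sin(a),-np.cos(a)]); g=np.array([.532,.225,.04])
plan(g+z*.008,RM([1,0,0],z),1)
E
```

```text
clock: 9.48
position: [0.5322, 0.2389, 0.0538]
ee_rot: [1.766, 1.758, -0.729]
force: [-0.3, 0.7, -0.0]
width: 0.997
gripper_force: 0.0
[0.53223329 0.23888697 0.0538237 ] [-0.57  0.94 -0.42  1.48  0.75  1.57 -1.28]
-0.0001,-0.0001,0.0276,-0.0032,-0.0022,-0.0029
```

```bash
python3 -m pendant '[0,0,0.015,0,0,0,0.0918, 0,0,0.009,0,0,0,0.0918, 0,0,0.002,0,0,0,0.0918, 0,0,0,0,0,0,0.0918]' 45 && python3 -m pendant '[0,0,0,0,0,0,0.075, 0,0,0,0,0,0,0.07, 0,0,0,0,0,0,0.06, 0,0,0,0,0,0,0.05, 0,0,0,0,0,0,0.05]'
python3 - <<'E'
from h import *
o=observe(); print(o["position"],o["force"],o["ft_torque"],o["gripper_force"],o["width"]*91.8)
im=get_image("scene")[110:230,270:400,::-1]; cv2.imwrite("pics/s5.png",cv2.resize(im,(650,600),interpolation=2))
E
```

```text
clock: 9.98
position: [0.5322, 0.2208, 0.0355]
ee_rot: [1.766, 1.758, -0.729]
force: [-0.3, 0.4, 0.0]
width: 0.999
gripper_force: 0.0
clock: 10.6
position: [0.5319, 0.221, 0.0356]
ee_rot: [1.766, 1.759, -0.729]
force: [-2.2, 0.8, 2.6]
width: 0.736
gripper_force: 45.0
[0.53187915 0.22099696 0.03559709] [-2.21149701  0.8412565   2.63308249] [ 0.66956148  0.27038079 -0.42545296] 45.00047134235501 67.55300991852894
```

View pics/s5.png

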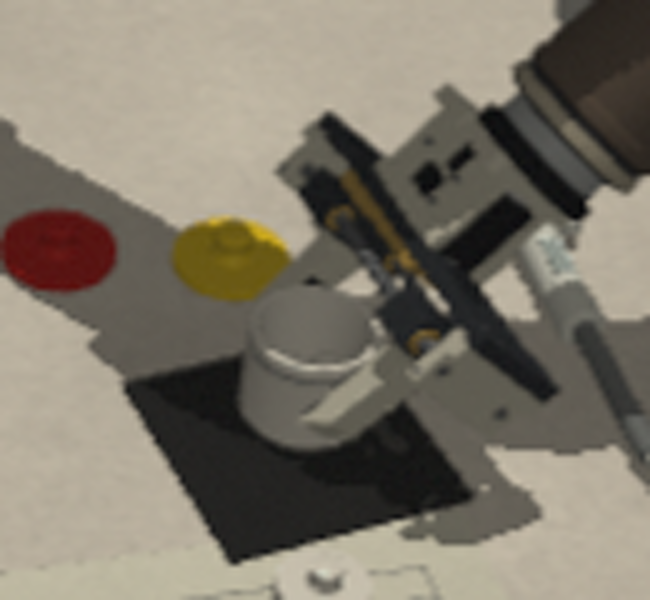

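The jar is gripped squarely at the side of its upper half, with the palm clear of the mouth. I'm lifting straight up.

```bash
python3 -m pendant '[-0.004,0,-0.004,0,0,0,0.05, -0.01,0,-0.01,0,0,0,0.05, -0.02,0,-0.02,0,0,0,0.05, -0.02,0,-0.02,0,0,0,0.05, -0.01,0,-0.01,0,0,0,0.05, 0,0,0,0,0,0,0.05]'
python3 - <<'E'
from h import *
o=observe(); print(o["position"],o["force"],o["gripper_force"],o["width"]*91.8)
a=np.radians(45); z=np.array([0,-np.sin(a),-np.cos(a)])
plan([.532,-.114,.13],RM([1,0,0],z),9)
E
```

```text
clock: 11.4
position: [0.5326, 0.221, 0.1276]
ee_rot: [1.767, 1.758, -0.725]
force: [-0.1, 0.1, -4.1]
width: 0.733
gripper_force: 45.0
[0.53263824 0.22100729 0.12756782] [-0.0508076   0.06559213 -4.10112377] 44.999785046093166 67.26998891833733
-0.0266,0.0001,0.026,-0.0002,-0.0005,-0.0005
-0.0266,0.0001,0.026,-0.0002,-0.0005,-0.0005
-0.0266,0.0001,0.026,-0.0002,-0.0005,-0.0005
-0.0266,0.0,0.0261,-0.0002,-0.0005,-0.0005
-0.0266,0.0,0.0261,-0.0002,-0.0005,-0.0005
-0.0266,-0.0,0.0261,-0.0002,-0.0005,-0.0005
-0.0265,-0.0,0.0261,-0.0002,-0.0005,-0.0005
-0.0265,-0.0,0.0261,-0.0002,-0.0005,-0.0005
-0.0265,-0.0001,0.0261,-0.0002,-0.0005,-0.0005
```

```bash
python3 -m pendant '[-0.01,0,0.01,0,0,0,0.05, -0.02,0,0.02,0,0,0,0.05, -0.026,0,0.026,0,0,0,0.05, -0.028,0,0.028,0,0,0,0.05, -0.028,0,0.028,0,0,0,0.05, -0.028,0,0.028,0,0,0,0.05, -0.028,0,0.028,0,0,0,0.05, -0.026,0,0.026,0,0,0,0.05, -0.022,0,0.022,0,0,0,0.05, -0.014,0,0.014,0,0,0,0.05]' && python3 -m pendant '[-0.007,0,0.007,0,0,0,0.05,0,0,0,0,0,0,0.05]'
python3 - <<'E'
from h import *
o=observe(); print(o["position"],o["force"],o["joints"].round(2))
a=np.radians(45); z=np.array([0,-np.sin(a),-np.cos(a)])
plan([.532,-.114,.13],RM([1,0,0],z),1)
b=np.radians(-50);z=np.array([0,-np.sin(b),-np.cos(b)])
plan([.532,-.114,.13],RM([1,0,0],z),16)
E
```

```text
clock: 12.65
position: [0.5295, -0.1075, 0.1247]
ee_rot: [1.767, 1.757, -0.733]
force: [-0.2, 0.1, -4.4]
width: 0.735
gripper_force: 45.0
clock: 12.9
position: [0.5306, -0.1147, 0.125]
ee_rot: [1.766, 1.759, -0.729]
force: [0.3, 0.2, -4.8]
width: 0.733
gripper_force: 45.0
[ 0.5306282  -0.11465597  0.12499598] [ 0.27670407  0.15114242 -4.78494728] [-0.1   0.62 -0.35  1.94  0.96  1.26 -1.06]
-0.0031,0.0014,-0.004,-0.0034,-0.0026,-0.0029
-0.0002,0.0001,-0.0003,-0.0,0.1035,-0.0003
-0.0002,0.0001,-0.0003,-0.0,0.1035,-0.0003
-0.0001,0.0001,-0.0003,-0.0,0.1035,-0.0003
-0.0001,0.0001,-0.0003,-0.0,0.1035,-0.0003
-0.0001,0.0001,-0.0003,-0.0,0.1035,-0.0003
-0.0,0.0001,-0.0003,-0.0,0.1035,-0.0003
-0.0,0.0001,-0.0003,-0.0,0.1035,-0.0003
0.0,0.0001,-0.0003,-0.0,0.1035,-0.0003
0.0001,0.0001,-0.0003,-0.0,0.1035,-0.0003
0.0001,0.0001,-0.0003,-0.0,0.1035,-0.0003
0.0001,0.0001,-0.0003,-0.0,0.1035,-0.0003
0.0001,0.0001,-0.0003,-0.0,0.1035,-0.0003
0.0002,0.0001,-0.0003,-0.0,0.1035,-0.0003
0.0002,0.0001,-0.0002,-0.0,0.1035,-0.0003
0.0002,0.0001,-0.0002,-0.0,0.1035,-0.0003
0.0002,0.0001,-0.0002,-0.0,0.1035,-0.0003
```

```bash
python3 -m pendant '[-0.0035,0.001,-0.0035,0,0.04,0,0.05, 0,0,0,0,0.1,0,0.05, 0,0,0,0,0.13,0,0.05, 0,0,0,0,0.15,0,0.05, 0,0,0,0,0.15,0,0.05, 0,0,0,0,0.15,0,0.05, 0,0,0,0,0.15,0,0.05, 0,0,0,0,0.12,0,0.05, 0,0,0,0,0.08,0,0.05, 0,0,0,0,0.04,0,0.05]'
python3 - <<'E'
from h import *
o=observe(); print(o["position"],o["force"],o["joints"].round(2),o["width"]*91.8)
b=np.radians(-50);z=np.array([0,-np.sin(b),-np.cos(b)])
plan([.532,-.114,.127],RM([1,0,0],z),1)
E
```

```text
clock: 14.15
position: [0.5316, -0.1149, 0.1298]
ee_rot: [-2.048, -2.039, -0.339]
force: [0.4, 0.6, -3.7]
width: 0.735
gripper_force: 45.0
[ 0.53161323 -0.11492382  0.1297524 ] [ 0.35397942  0.57999006 -3.72160675] [ 0.84  0.62 -0.77  1.78  0.12  0.94  0.09] 67.46508764172214
-0.0,0.0004,0.0029,0.0015,0.5438,-0.0043
```

```bash
python3 -m pendant '[0,0,0.001,0,0.07,0,0.05, 0,0,0.001,0,0.08,0,0.05, 0,0,0.001,0,0.07,0,0.05, 0,0,0,0,0.06,0,0.05, 0,0,0,0,0.05,0,0.05, 0,0,0,0,0.05,0,0.05, 0,0,0,0,0.05,0,0.05, 0,0,0,0,0.04,0,0.05, 0,0,0,0,0.04,0,0.05, 0,0,0,0,0.03,0,0.05]' && python3 -m pendant '[0,0,0,0,0,0,0.05, 0,0,0,0,0,0,0.05, 0,0,0,0,0,0,0.05, 0,0,0,0,0,0,0.05, 0,0,0,0,0,0,0.05, 0,0,0,0,0,0,0.05, 0,0,0,0,0,0,0.05, 0,0,0,0,0,0,0.05, 0,0,0,0,0,0,0.05, 0,0,0,0,0,0,0.05]'
python3 - <<'E'
from h import *
o=observe(); print(o["position"],o["force"],o["width"]*91.8)
b=np.radians(-50);z=np.array([0,-np.sin(b),-np.cos(b)])
plan([.532,-.114,.127],RM([1,0,0],z),1)
im=np.hstack([cv2.resize(get_image(n)[y:y+110,x:x+110,::-1],(400,400),interpolation=2) for n,x,y in (("scene",130,140),("top",255,145))]); cv2.imwrite("pics/s6.png",im)
E
```

```text
clock: 15.4
position: [0.5318, -0.1136, 0.1273]
ee_rot: [-1.709, -1.701, -0.793]
force: [-0.3, 0.3, -4.1]
width: 0.735
gripper_force: 45.0
clock: 16.65
position: [0.5318, -0.1134, 0.1274]
ee_rot: [-1.71, -1.703, -0.791]
force: [0.2, 0.5, -4.0]
width: 0.736
gripper_force: 45.0
[ 0.53182403 -0.1134462   0.12739785] [ 0.18260299  0.53166706 -4.03432592] 67.54349694101842
-0.0007,0.0002,-0.0002,0.0031,0.0057,-0.0026
```

View pics/s6.png

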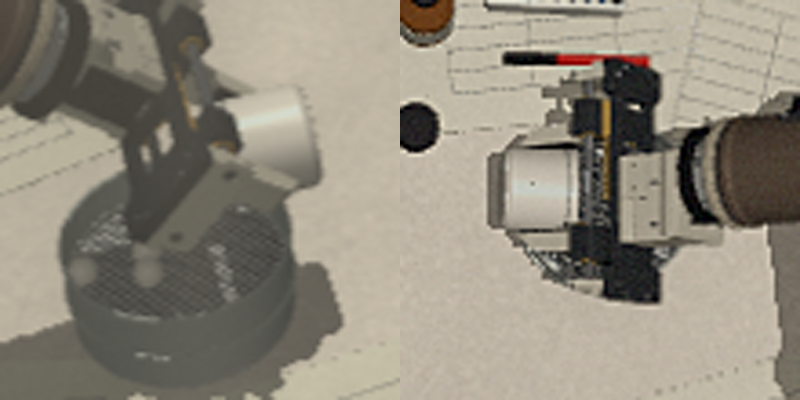

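Two balls are visible on the mesh, at scene (152,214) and (170,214); a third may be hidden by the hand. I'm tipping a touch further and holding, then turning the jar back upright.

```bash
python3 -m pendant '[0,0,0,0,0.04,0,0.05, 0,0,0,0,0.03,0,0.05, 0,0,0,0,0,0,0.05, 0,0,0,0,0,0,0.05, 0,0,0,0,0,0,0.05, 0,0,0,0,0,0,0.05, 0,0,0,0,-0.04,0,0.05, 0,0,0,0,-0.08,0,0.05, 0,0,0,0,-0.12,0,0.05, 0,0,0,0,-0.15,0,0.05]' && python3 -m pendant '[0,0,0,0,-0.15,0,0.05, 0,0,0,0,-0.15,0,0.05, 0,0,0,0,-0.15,0,0.05, 0,0,0,0,-0.15,0,0.05, 0,0,0,0,-0.15,0,0.05, 0,0,0,0,-0.15,0,0.05, 0,0,0,0,-0.15,0,0.05, 0,0,0,0,-0.14,0,0.05, 0,0,0,0,-0.09,0,0.05, 0,0,0,0,0,0,0.05]'
python3 - <<'E'
from h import *
o=observe(); print(o["position"],o["force"],o["width"]*91.8)
a=np.radians(45);z=np.array([0,-np.sin(a),-np.cos(a)])
plan([.54,.211,.13],RM([1,0,0],z),1)
E
```

```text
clock: 18.0
position: [0.5319, -0.1138, 0.1277]
ee_rot: [-1.921, -1.912, -0.535]
force: [-0.3, 0.4, -5.1]
width: 0.734
gripper_force: 45.0
clock: 19.25
position: [0.5317, -0.11, 0.1265]
ee_rot: [1.795, 1.798, -0.687]
force: [-0.1, -0.3, -3.7]
width: 0.734
gripper_force: 45.0
[ 0.53172793 -0.11000129  0.12653199] [-0.07970596 -0.25480016 -3.72646929] 67.42145058788644
0.2368,0.0086,-0.2167,-0.0001,-0.055,0.0017
```

```bash
python3 -m pendant '[0.01,0.001,-0.01,0,-0.03,0,0.05, 0.02,0.001,-0.02,0,-0.025,0,0.05, 0.026,0.001,-0.026,0,0,0,0.05, 0.028,0.001,-0.028,0,0,0,0.05, 0.028,0.001,-0.028,0,0,0,0.05, 0.028,0.001,-0.028,0,0,0,0.05, 0.028,0.001,-0.028,0,0,0,0.05, 0.026,0.001,-0.026,0,0,0,0.05, 0.02,0,-0.02,0,0,0,0.05, 0.01,0,-0.01,0,0,0,0.05]' && python3 -m pendant '[0.004,0,-0.004,0,0,0,0.05,0,0,0,0,0,0,0.05,0,0,0,0,0,0,0.05]'
python3 - <<'E'
from h import *
o=observe(); print(o["position"],o["force"],o["width"]*91.8)
M=R.from_rotvec([1.766,1.758,-.729]).as_matrix()
plan([.54,.214,.0356],M,1)
im=np.hstack([cv2.resize(get_image(n)[y:y+100,x:x+100,::-1],(400,400),interpolation=2) for n,x,y in (("scene",130,165),("scene",275,90),)]); 
im2=np.hstack([cv2.resize(get_image("top")[165:215,x:x+100,::-1],(400,200),interpolation=2) for x in(260,150)])
cv2.imwrite("pics/s7.png",np.vstack([im,im2]))
E
```

```text
clock: 20.5
position: [0.5413, 0.2047, 0.1285]
ee_rot: [1.765, 1.758, -0.729]
force: [0.5, -0.4, -2.7]
width: 0.732
gripper_force: 45.0
clock: 20.88
position: [0.5414, 0.2076, 0.1282]
ee_rot: [1.763, 1.754, -0.734]
force: [-1.1, -0.3, -3.9]
width: 0.734
gripper_force: 45.0
[0.54136909 0.20759117 0.12823086] [-1.14110568 -0.30689607 -3.92317533] 67.35037106660288
0.0702,-0.0014,0.0607,-0.0007,0.0056,-0.0007
```

View pics/s7.png

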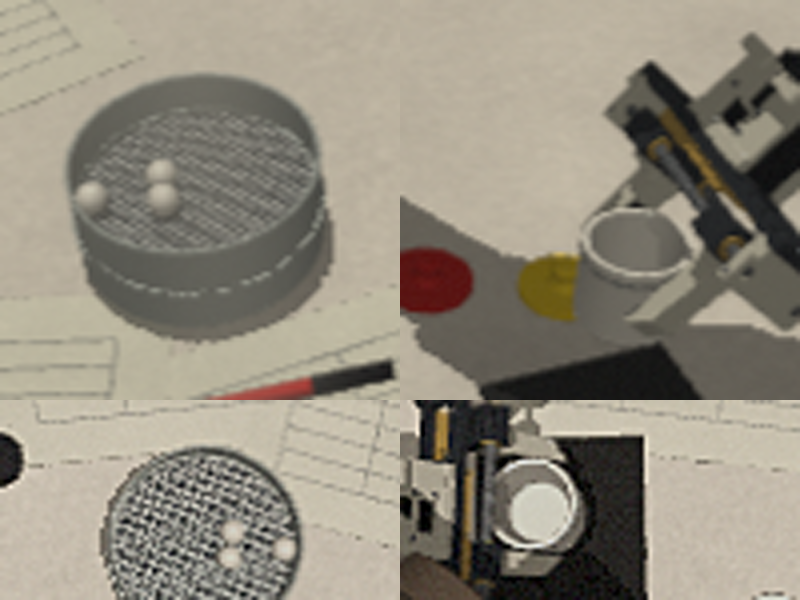

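All three balls lie on the mesh, at top (318,198), (317,204) and (331,202), and the jar is empty. I'm lowering it onto the mat.

```bash
python3 -m pendant '[0.008,0,0.008,0,0,0,0.05, 0.015,0,0.015,0,0,0,0.05, 0.016,0,0.016,0,0,0,0.05, 0.012,0,0.012,0,0,0,0.05, 0.007,0,0.007,0,0,0,0.05, 0.003,0,0.003,0,0,0,0.05, 0.001,0,0.001,0,0,0,0.05, 0,0,0,0,0,0,0.05, 0,0,0,0,0,0,0.05]'
python3 - <<'E'
from h import *
o=observe(); print(o["position"],o["force"],o["width"]*91.8)
M=R.from_rotvec([1.766,1.758,-.729]).as_matrix()
plan([.5414,.2076,.0356],M,1)
E
```

```text
clock: 22.2
position: [0.5413, 0.2089, 0.0409]
ee_rot: [1.763, 1.755, -0.732]
force: [1.0, 0.4, -3.9]
width: 0.731
gripper_force: 45.0
[0.54134579 0.20887247 0.0408705 ] [ 0.9517462   0.37546418 -3.89730873] 67.14810304350458
0.0028,0.0001,0.0046,0.0007,0.0044,-0.0002
```

```bash
python3 -m pendant '[0.0015,0,0.0015,0,0.004,0,0.05, 0.001,0,0.001,0,0,0,0.05, 0.0007,0,0.0007,0,0,0,0.05, 0,0,0,0,0,0,0.05]' && python3 -m pendant '[0.0004,0,0.0004,0,0,0,0.05, 0,0,0,0,0,0,0.05]'
```

```text
clock: 22.7
position: [0.5411, 0.2086, 0.0357]
ee_rot: [1.765, 1.758, -0.73]
force: [-0.2, -0.1, -3.6]
width: 0.732
gripper_force: 45.0
clock: 22.95
position: [0.5411, 0.2087, 0.0356]
ee_rot: [1.765, 1.757, -0.73]
force: [0.1, -0.5, 1.1]
width: 0.736
gripper_force: 45.0
```

The force reading shows the jar has touched down. I'm releasing and backing out along the tool axis.

```bash
python3 -m pendant '[0,0,0,0,0,0,0.07, 0,0,0,0,0,0,0.08, 0,0,0,0,0,0,0.0918, 0,0,0,0,0,0,0.0918, 0,0,0,0,0,0,0.0918, 0,0,-0.01,0,0,0,0.0918, 0,0,-0.02,0,0,0,0.0918, 0,0,-0.04,0,0,0,0.0918, 0,0,-0.05,0,0,0,0.0918, 0,0,-0.05,0,0,0,0.0918]' && python3 -m pendant '[0,0,-0.02,0,0,0,0.0918,0,0,0,0,0,0,0.0918,0,0,0,0,0,0,0.0918]'
python3 - <<'E'
from h import *
s=get_image("scene")[:,:,::-1]; cv2.imwrite("pics/final.png",s)
s0=cv2.imread("pics/scene0.png").astype(int)
# predicted mouth rim vs bright pixels; lid; balls
g=s.max(2)
jar=np.array([.5411,.2144,.064])
for nm,X,r in (("mouth",jar,.032),("base",[*jar[:2],.006],.0335),("lid",[.459,.036,.0110],.034)):
    u=px("scene",circ(X,r,8)).round().astype(int); print(nm,[tuple(x) for x in u],[int(g[b,a]) for a,b in u])
k=cv2.inRange(s[180:230,140:215],(150,)*3,(255,)*3); n,_,st,c=cv2.connectedComponentsWithStats(k); print([(c[i]+[140,180],st[i,4]) for i in range(1,n) if st[i,4]>8])
d=np.abs(s.astype(int)-s0).max(2)>45; n,_,st,c=cv2.connectedComponentsWithStats(d.astype(np.uint8)); print("changes",[st[i].tolist() for i in range(1,n) if st[i,4]>25])
E
```

```text
clock: 24.2
position: [0.5411, 0.331, 0.1579]
ee_rot: [1.765, 1.759, -0.728]
force: [0.7, 0.8, -0.1]
width: 0.998
gripper_force: 0.0
clock: 24.58
position: [0.5416, 0.3424, 0.1695]
ee_rot: [1.764, 1.757, -0.731]
force: [0.2, -0.2, -0.7]
width: 1.002
gripper_force: 0.0
mouth [(np.int64(335), np.int64(186)), (np.int64(342), np.int64(181)), (np.int64(340), np.int64(174)), (np.int64(331), np.int64(170)), (np.int64(321), np.int64(172)), (np.int64(318), np.int64(178)), (np.int64(324), np.int64(185)), (np.int64(335), np.int64(186))] [171, 172, 158, 165, 165, 153, 165, 171]
base [(np.int64(332), np.int64(203)), (np.int64(340), np.int64(198)), (np.int64(337), np.int64(190)), (np.int64(328), np.int64(186)), (np.int64(318), np.int64(188)), (np.int64(315), np.int64(195)), (np.int64(321), np.int64(201)), (np.int64(332), np.int64(203))] [39, 27, 97, 182, 89, 70, 68, 39]
lid [(np.int64(258), np.int64(194)), (np.int64(266), np.int64(189)), (np.int64(265), np.int64(181)), (np.int64(256), np.int64(177)), (np.int64(246), np.int64(179)), (np.int64(242), np.int64(186)), (np.int64(247), np.int64(192)), (n
[... 192 characters left out ...]
   , 180.76923077]), np.int32(13)), (array([209.10989011, 192.72893773]), np.int32(273)), (array([169.3, 206.6]), np.int32(10)), (array([142.17021277, 216.4893617 ]), np.int32(47)), (array([151.61538462, 212.38461538]), np.int32(13)), (array([169.5, 212.5]), np.int32(12)), (array([143.43478261, 227.91304348]), np.int32(23))]
changes [[158, 0, 17, 14, 140], [436, 72, 16, 16, 64], [378, 75, 70, 71, 1521], [9, 111, 189, 88, 4295], [212, 111, 179, 83, 3803], [369, 112, 17, 19, 169], [407, 121, 17, 12, 99], [388, 138, 25, 16, 128], [434, 148, 39, 8, 171], [445, 149, 56, 23, 814], [375, 156, 71, 61, 1657], [251, 183, 8, 5, 30], [316, 186, 23, 17, 95], [243, 189, 25, 9, 58], [381, 203, 20, 10, 93]]
```

The jar's rim is where it should be, so it stands upright. The lid is flat, three balls are on the mesh, and the gripper is clear.

```bash
python3 -c "from cell import *; print(sign_off())"
```

```text
the job is handed in; nothing more can be done
None
```

I emptied the jar and handed the job in at about 25 s: all three balls are on the sieve mesh, the jar is upright near the middle of its mat, and the lid lies flat, grip up, on the bench; sign-off returned no verdict.

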